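Loosen the clamp wheel of a wax mould by counted turns

TASK

Loosen the knurled clamp wheel on the wax mould: roll it anticlockwise, seen from above, with a fingertip against its rim until the tab on its top has come round to the pointer on the mould for the second time, and leave the tab lined up with the pointer (within about 15 degrees). The tab already stands part of a turn past the pointer; that start does not count as a time round. Push only with the fingertips or the outside of the fingers, grip and lift nothing, leave the two candles and the small bottle where they stand, and finish clear of everything.

Things in the scene. Friction and masses are not known exactly. Their poses are not given: they have to be found in the camera images.
- mould: aluminium wax mould fixed to the bench, a square block 170 x 170 mm, 50 mm tall; origin at the centre of its underside on the bench, z up. The clamp wheel sits on its vertical centre line, 12 mm above the block's top on a boss 44 mm wide; a fixed stud 16 mm thick stands through the wheel to 112 mm above the bench. Free room all round the rim; the flat pointer is on the top's -x side.
- pointer (a point): the tip of the flat dark steel pointer plate (1.5 mm thick) on the mould's top, 60 mm from the wheel's axis, on the mould's -x side; it does not move
- wheel_center (a point): centre of the clamp wheel, half-way up its rim, on its vertical axis; 76 mm above the bench when tight, rising 2.5 mm a turn. A solid brass disc 100 mm across its ridges, 28 mm tall; 36 upright rim ridges stand 2.5 mm proud. It turns stiffly (2.5 N at the rim) and stays where it is left; a fingertip pressed lightly on the rim drags it by friction and ridges.
- tab (a point): the outer end of the thin flat dark steel tab (26 mm long, 9 mm wide) inlaid on the wheel's top face, radial, 46 mm from the axis; turns with the wheel
- wheel (a joint): angle of the clamp wheel in rad, counted through the turns, growing anticlockwise seen from above (loosening). 0 is fully tight with the tab at the pointer (a hard stop); it starts between 1.2 and 4.2; the tab is at the pointer for the first time at 6.28 and for the second time at 12.57. It can turn on to 22.
- jar_a_mid (a point): a candle: glass jar 70 mm in diameter, 86 mm tall, full of white wax, loose, standing on the bench; this point is on its axis 43 mm above its foot. A bystander: leave it alone.
- jar_b_mid (a point): a candle: glass jar 70 mm in diameter, 86 mm tall, full of white wax, loose, standing on the bench; this point is on its axis 43 mm above its foot. A bystander: leave it alone.
- vial_mid (a point): a small amber glass bottle with a black cap, 44 mm in diameter, 90 mm tall, loose, standing on the bench; this point is on its axis 45 mm above its foot. A bystander: leave it alone.
There are look-alikes about, which are no part of the job. Several things have the shape of the mould; the one meant has the colours described above.

How it is judged:
On the way:
1. the tab has passed the pointer for the first time (value of joint wheel above 6.28 rad), for 0.05 s.
At the end, for the whole second after the job is handed in: the wheel is at rest with its tab back at the pointer for the second time (joint wheel within 0.35 rad, 20 degrees, of 12.57), and both candles and the bottle are within 20 mm of where they started (value of joint wheel between 12.216 and 12.916 rad and velocity of joint wheel between -0.05 and 0.05 rad/s and distance of each of jar_a_mid, jar_b_mid, vial_mid from where it was at the start of the episode below 0.02 m); the robot touches nothing.
It fails at once if the wheel or the mould is pushed with the arm or the gripper's body (contact force between the arm and mould above 5 N).
It fails at once if a candle or the bottle is pushed, lifted or carried more than 20 mm (distance of any of jar_a_mid, jar_b_mid, vial_mid from where it was at the start of the episode above 0.02 m).
It fails at once if a candle or the bottle is tipped (angle between any of jar_a_mid, jar_b_mid, vial_mid's own z axis and vertical above 0.35 rad).
It also fails if it takes over 64 s, if anything falls off the work surface, if the arm or the gripper's body presses on something with over 40 N, if the wrist force passes 120 N, or if a joint passes its speed limit or range.

ROBOT

A 6-joint arm with a two-finger parallel gripper is mounted at the origin on the work surface. World frame = base frame: x ahead of the robot, y to its left, z up, the work surface at z = 0. Lengths are in m, angles in rad, forces in N, time in s.
With the tool pointing down it reaches from about 0.25 to 0.725 m from the base axis. Payload 4 kg.
Tool frame: the origin (TCP) lies on the centre line of the jaws, within the pads' length; the fingertips stand 22 mm ahead of it and the grasp point (between the pads) lies 3 mm ahead of it; z points along the fingers, y is the line along which they close (so a half turn about z gives the same grasp; the last joint's range is limited). The gripper opens to 85 mm and grips with 20 to 120 N. Pads are 22 mm wide; open, the fingers measure 114 mm over their backs; the gripper's body (76 mm by 85 mm) begins 54 mm behind the grasp point. The pads swing forward as they close: fully open they stand 13 mm farther back than shut.
Start: joints at [1.135, 0.241, 0.005, 1.335, 0, 1.571], TCP at [0.211, 0.453, 0.253] pointing down, gripper open.
Joint ranges: [-2.72, 2.72], [-1.05, 1.87], [-1.09, 1.28], [-1.99, 2.15], [-1.42, 1.44], [-3.14, 3.14]. Speed limits (rad/s): [2.79, 2.79, 3.14, 3.14, 3.14, 3.14].

INTERFACE

Orientations are given as a unit quaternion [x, y, z, w].
In Python, from workcell import bot gives the robot as it stands.
- The arm moves only by the shell command python3 -m inch 'ROWS'. ROWS is JSON, one flat list of numbers, 7 for each row, row after row: the shift along the world's x, y, z in mm, then the turn, a rotation vector about the world's x, y, z in rad, then the opening in per cent of the stroke, from 0 (shut) to 100 (fully open). A call has 1 to 8 rows; each row is the pose to reach, as a shift and turn from the pose commanded when the call began; what a row does not reach only later rows make up. A row lasts 1/12 s, in which the tool goes at most 41.7 mm and 7.16 degrees, less where a joint would pass 70% of its speed; a pose out of reach is approached as far as the arm can. A call with a gripper value outside its range is refused whole. The fingers move at their own pace and stop on an object; the grip force is fixed at half the most. Time passes only in rows, so rows that repeat a pose let the fingers close. It gives the time, the measured TCP pose, the force, the opening and the grip force at its end, in the units of the state.
- bot.get_obs(): the state, without advancing time (a new reading comes with each control period).
- bot.camera(name): name is "side" or "top"; returns the picture (420x560x3 uint8, blue, green, red); there is no depth.
- bot.camera_info(name): a dict with "intrinsics" (3x3 intrinsics, pixels), "distortion" ([k1, k2, p1, p2, k3] as OpenCV has them; the pictures are not rectified), "camera_from_world" (4x4, takes a point from world to camera coordinates). Camera axes: x right, y down, z forward; pixel columns grow to the right and rows downward; lengths in m; the calibration is good to about 2 mm. A picture is of the moment at which its call begins. camera_info takes no time and is no camera call.
- bot.job_done(): hands the job in; it is judged then, once.
Trained networks look in the newest picture that a camera, given by its name, has taken for a name from the list of things; names that differ only in an ending like _2 or _b are one class to them, and where a whole thing is asked for, a point or a joint stands for the part that bears it (a point fixed in the world has none). Each returns a list of dicts, best first, with "confidence" (0 to 1); they miss things now and then, are a little off and sometimes report something else, mostly with a low value. They report only what shows in the picture. A call takes as long as a camera call. They do not tell look-alikes from the thing itself.
- bot.silhouettes(camera, target): "mask" (420x560 bool, what is visible of it) and "uv" ([column, row] in pixels, amid what is visible of it).
- bot.spot_point(camera, target): "uv" ([column, row] in pixels: a listed point, or the origin of a listed thing).
The state is a dict: "clock": time; "joint_pos": joint angles; "joint_vel": joint speeds; "tau": joint torques, N m; "eef_pos": TCP position; "tool_rot": TCP orientation; "ft_force": force on the tool from outside, world axes, zero at the start; "ft_torque": the same for the moment, N m; "grip_width": finger opening in m; "grasp_force": force on a finger pad.
Only numpy, scipy, OpenCV 4.12 (cv2) and the standard library are available. Lean on these libraries where they do the work, as an engineer would, in place of code of your own. Each camera call takes 0.05 s, during which the arm holds its last target. There are 200 camera calls.

## Working session

There is one attempt and no reset: what is moved stays moved. The work goes in short steps, Python scripts to look and compute and a shell command to move; the robot and the scene stay as the last step left them, time stands still between calls to the robot, and variables do not carry over. Pictures are saved under pics/ and viewed, at most 10 in all, crops included, and the job is handed in when it is done.

```bash
mkdir -p pics; python3 - <<'E'
from workcell import bot
import cv2
for c in("top","side"):
    cv2.imwrite(f"pics/{c}0.png",bot.camera(c))
    for n in("mould","wheel_center","tab","pointer","jar_a_mid","vial_mid"):
        print(c,n,[(round(d["confidence"],2),[int(v) for v in d["uv"]]) for d in bot.spot_point(c,n)])
o=bot.get_obs();print(o["clock"],o["eef_pos"],o["tool_rot"],o["grip_width"])
E
```

```text
top mould [(0.7, [333, 243]), (0.7, [415, 162])]
top wheel_center [(0.74, [333, 239]), (0.62, [425, 156])]
top tab [(0.6, [337, 217])]
top pointer [(0.85, [325, 261]), (0.56, [413, 174])]
top jar_a_mid [(0.77, [273, 201])]
top vial_mid [(0.71, [398, 277]), (0.19, [273, 204])]
side mould [(0.69, [243, 182]), (0.62, [307, 219])]
side wheel_center [(0.87, [307, 200]), (0.67, [243, 161]), (0.23, [308, 218])]
side tab [(0.96, [293, 192]), (0.86, [255, 162])]
side pointer [(0.59, [262, 174]), (0.56, [329, 215])]
side jar_a_mid [(0.82, [269, 241]), (0.73, [329, 211])]
side vial_mid []
0.7 [0.21105712 0.45325926 0.25332485] [ 2.16164420e-01  9.76356975e-01  1.18109810e-05 -4.58835150e-06] 0.08547357011147953
```

View pics/top0.png

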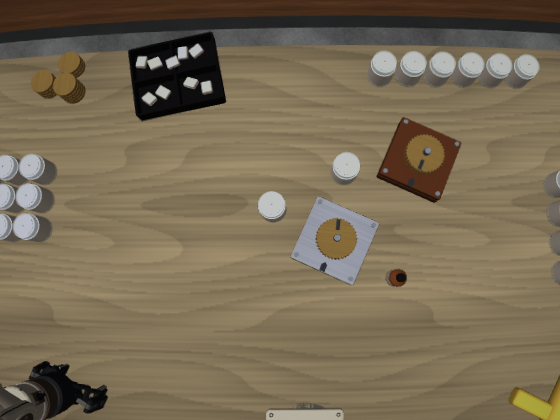

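View pics/side0.png

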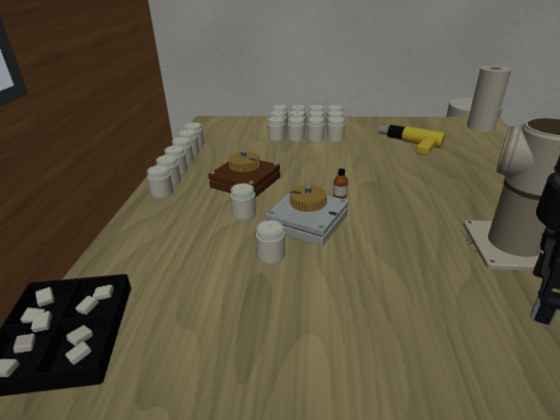

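The top view shows two moulds. The aluminium one at (335,240) fits. The brown look-alike at (419,158) has the wrong colour. The candles are at (272,205) and (346,166), and the bottle is at (398,277). I'll confirm with an enlarged crop and localise everything.

```bash
cat > h.py <<'E'
from workcell import bot
import cv2,numpy as np
def ray(c,uv,z):
    i=bot.camera_info(c);K=np.array(i["intrinsics"]);T=np.array(i["camera_from_world"])
    p=cv2.undistortPoints(np.array([[uv]],float),K,np.array(i["distortion"]))[0,0]
    R=T[:3,:3];o=-R.T@T[:3,3];d=R.T@np.r_[p,1]
    return (o+d*(z-o[2])/d[2])
def proj(c,P):
    i=bot.camera_info(c);T=np.array(i["camera_from_world"])
    return cv2.projectPoints(np.array(P,float).reshape(-1,3),cv2.Rodrigues(T[:3,:3])[0],T[:3,3],np.array(i["intrinsics"]),np.array(i["distortion"]))[0][:,0]
E
python3 - <<'E'
from h import *
im=cv2.imread("pics/top0.png")
cv2.imwrite("pics/crop0.png",cv2.resize(im[140:300,240:440],None,fx=4,fy=3.75,interpolation=cv2.INTER_CUBIC))
for n,z in(("wheel",.09),("jar",.086),("vial",.09)):pass
for n,uv,z in(("wheel",(336.5,238.5),.0915),("stud",(337,238),.112),("ptr",(325,261),.0515),("tab",(338,220),.0915),("jarA",(272,203),.086),("jarB",(346,163),.086),("vial",(400,277),.09)):
    print(n,ray("top",uv,z).round(4))
for t in("wheel_center","mould","jar_a_mid","vial_mid"):
    for d in bot.silhouettes("top",t):
        m=d["mask"];x,y,w,h=cv2.boundingRect(m.astype(np.uint8));print(t,round(d["confidence"],2),x,y,w,h,m.sum())
E
```

```text
wheel [ 0.5138 -0.0811  0.0915]
stud [ 0.5131 -0.0805  0.112 ]
ptr [ 0.4622 -0.055   0.0515]
tab [ 0.5585 -0.0858  0.0915]
jarA [0.6026 0.0738 0.086 ]
jarB [ 0.7017 -0.1099  0.086 ]
vial [ 0.4202 -0.2308  0.09  ]
wheel_center 0.93 404 135 40 39 1170
wheel_center 0.72 316 219 41 41 1254
mould 0.92 291 197 87 88 4727
mould 0.64 377 118 84 83 4302
jar_a_mid 0.62 258 190 29 34 758
vial_mid 0.66 316 218 41 42 1312
vial_mid 0.56 386 269 21 18 296
```

View pics/crop0.png

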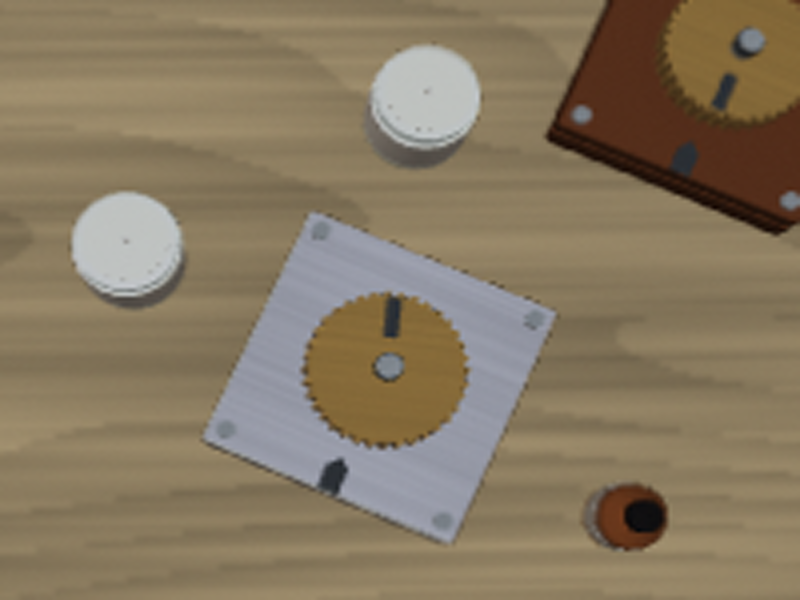

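The crop confirms it. The aluminium mould has its wheel centre at crop (386,369), tab at (393,317) and pointer tip at (341,460). That gives C≈(0.514,-0.081), pointer direction about 155° and tab about 354°. The wheel angle is therefore about 3.47 rad, leaving about 9.1 rad to go.

Plan: close the gripper, keep its orientation (it is already aligned with the mould), and orbit the shut fingertips around the rim while pressing lightly.

```bash
python3 -m inch '[234,-502,0,0,0,0,0, 234,-502,0,0,0,0,0, 234,-502,0,0,0,0,0, 234,-502,0,0,0,0,0, 234,-502,0,0,0,0,0, 234,-502,0,0,0,0,0, 234,-502,0,0,0,0,0, 234,-502,0,0,0,0,0]'
```

```text
clock: 1.57
eef_pos: [0.3522, 0.1493, 0.2536]
tool_rot: [0.216, 0.976, 0.0, 0.0]
ft_force: [0.4, 0.0, -0.0]
grip_width: 0.0002
grasp_force: 0.0
```

```bash
python3 -m inch '[88,-190,0,0,0,0,0, 88,-190,0,0,0,0,0, 88,-190,0,0,0,0,0, 88,-190,0,0,0,0,0, 88,-190,0,0,0,0,0, 88,-190,0,0,0,0,0, 88,-190,0,0,0,0,0]'; python3 - <<'E'
from h import *
cv2.imwrite("pics/s1.png",cv2.resize(bot.camera("side")[80:290,200:480],None,fx=2.8,fy=2.8))
o=bot.get_obs();print(o["eef_pos"].round(4) if hasattr(o["eef_pos"],'round') else o["eef_pos"])
E
```

```text
clock: 2.15
eef_pos: [0.4403, -0.0409, 0.253]
tool_rot: [0.219, 0.976, 0.0, -0.0]
ft_force: [-0.1, 0.3, -0.5]
grip_width: -0.0001
grasp_force: 0.0
[ 0.4397 -0.0395  0.253 ]
```

View pics/s1.png

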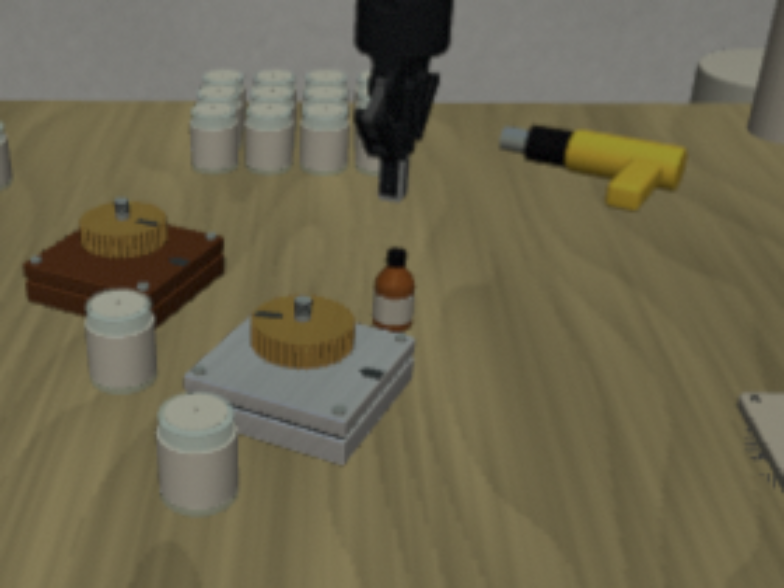

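The closed fingertip is at about crop (392,199), which is full pixel (340,151), above the pointer side. I'll check the tip height against the projection and save an orbit table helper.

```bash
cat > orb.py <<'E'
import numpy as np,sys
# waypoints (tool centre, world mm) for closed fingers orbiting: contact angle phi (deg, 0 at pointer), gap g mm (neg = press)
C=np.array([514,-81.]);a=np.radians(155);u=np.array([np.cos(a),np.sin(a)]);v=np.array([-u[1],u[0]])
def wp(phi,g,hu=11,hv=14.5,R=50):
    c,s=np.cos(np.radians(phi)),np.sin(np.radians(phi))
    k=lambda t:np.clip(t/0.25,-1,1)   # smooth transition across the flat faces
    return C+((R+g)*c+hu*k(c))*u+((R+g)*s+hv*k(s))*v
E
python3 - <<'E'
from h import *
from orb import *
for z in(.231,.218):print(proj("side",[.4397,-.0395,z])[0].round(1))
for ph in(0,):
    for g in(15,2,-2):print(wp(ph,g).round(1))
E
```

```text
[339.7 150.7]
[339.4 155.8]
[445.1 -48.9]
[456.9 -54.4]
[460.5 -56.1]
```

```bash
python3 -m inch '[5,-9,-80,0,0,0,0, 5,-9,-160,0,0,0,0, 5,-9,-165,0,0,0,0, 5,-9,-165,0,0,0,0, 5,-9,-165,0,0,0,0, 5,-9,-165,0,0,0,0, 5,-9,-165,0,0,0,0]'
```

```text
clock: 2.78
eef_pos: [0.446, -0.0469, 0.0902]
tool_rot: [0.215, 0.977, 0.0, 0.001]
ft_force: [0.4, -0.1, 0.8]
grip_width: -0.0002
grasp_force: 0.0
```

```bash
python3 -m inch '[6,-3,0,0,0,0,0, 11,-5,0,0,0,0,0, 13,-6,0,0,0,0,0, 13,-6,0,0,0,0,0]'; python3 -m inch '[2,-1,0,0,0,0,0, 2,-1,0,0,0,0,0]';  python3 -m inch '[2,-1,0,0,0,0,0, 2,-1,0,0,0,0,0]'
```

```text
clock: 3.12
eef_pos: [0.4596, -0.0542, 0.0898]
tool_rot: [0.216, 0.976, 0.0, 0.002]
ft_force: [0.5, -0.3, 0.2]
grip_width: -0.0002
grasp_force: 0.0
clock: 3.28
eef_pos: [0.4598, -0.055, 0.0885]
tool_rot: [0.216, 0.976, 0.0, -0.0]
ft_force: [-2.5, 1.0, -0.3]
grip_width: 0.0001
grasp_force: 0.8
clock: 3.45
eef_pos: [0.4599, -0.0553, 0.0879]
tool_rot: [0.216, 0.976, 0.0, -0.002]
ft_force: [-4.8, 3.2, 3.6]
grip_width: -0.0001
grasp_force: 2.9
```

Contact came where predicted (radius 60.5 mm along u) and the arm is soft, about 2 N/mm. Next I'll tabulate the orbit at 4 mm of press.

```bash
python3 - <<'E'
from orb import *
for p0 in range(0,360,60):
    b=wp(p0,-4); print(p0,b.round(), [tuple(int(x) for x in (wp(p0+7.5*i,-4)-b).round()) for i in range(1,9)])
E
```

```text
0 [462. -57.] [(-5, -12), (-10, -25), (-10, -31), (-10, -37), (-9, -43), (-8, -48), (-5, -54), (-2, -59)]
60 [ 460. -116.] [(4, -5), (8, -9), (18, -15), (28, -20), (39, -25), (50, -28), (56, -29), (62, -29)]
120 [ 522. -145.] [(6, 1), (12, 3), (17, 5), (22, 8), (27, 12), (31, 16), (38, 27), (44, 40)]
180 [ 566. -105.] [(5, 12), (10, 25), (10, 31), (10, 37), (9, 43), (8, 48), (5, 54), (2, 59)]
240 [568. -46.] [(-4, 5), (-8, 9), (-18, 15), (-28, 20), (-39, 25), (-50, 28), (-56, 29), (-62, 29)]
300 [506. -17.] [(-6, -1), (-12, -3), (-17, -5), (-22, -8), (-27, -12), (-31, -16), (-38, -27), (-44, -40)]
```

```bash
python3 -m inch '[-5,-12,0,0,0,0,0, -10,-25,0,0,0,0,0, -10,-31,0,0,0,0,0, -10,-37,0,0,0,0,0, -9,-43,0,0,0,0,0, -8,-48,0,0,0,0,0, -5,-54,0,0,0,0,0, -2,-59,0,0,0,0,0]'; python3 - <<'E'
from h import *
bot.camera("top"); bot.camera("side")
for c in("top","side"): print(c,[(round(d["confidence"],2),d["uv"]) for d in bot.spot_point(c,"tab")])
for d in bot.spot_point("top","tab"): print((ray("top",d["uv"],.092)*1000).round())
for d in bot.spot_point("side","tab"): print((ray("side",d["uv"],.092)*1000).round())
E
```

```text
clock: 4.12
eef_pos: [0.4605, -0.1154, 0.0884]
tool_rot: [0.216, 0.976, -0.0, 0.0]
ft_force: [-0.5, -0.4, 1.2]
grip_width: -0.0001
grasp_force: 0.0
top [(0.91, [420.3, 168.7]), (0.74, [331.2, 217.9])]
side [(0.66, [290.7, 191.2]), (0.59, [254.2, 160.9])]
[ 684. -294.   92.]
[564. -69.  92.]
[561. -88.  92.]
[ 687. -279.   92.]
```

The force has gone to zero, so the shut fingers are thinner across v than I assumed. I'll probe inward along -v.

```bash
for i in 1 2 3; do python3 -m inch '[1,3,0,0,0,0,0, 1,3,0,0,0,0,0]' | grep -E "eef|ft_"; done
```

```text
eef_pos: [0.4598, -0.1122, 0.0881]
ft_force: [-3.7, -3.7, 1.3]
eef_pos: [0.4589, -0.1096, 0.0878]
ft_force: [-7.4, -6.1, 4.7]
eef_pos: [0.4579, -0.1068, 0.0874]
ft_force: [-11.0, -6.9, 6.0]
```

```bash
sed -i 's/hv=14.5/hv=8.5/' orb.py; python3 - <<'E'
from orb import *
for p0 in range(0,360,60):
    b=wp(p0,-4); print(p0,b.round(), [tuple(int(x) for x in (wp(p0+7.5*i,-4)-b).round()) for i in range(1,9)])
b=np.array([463,-107]);print([tuple(int(x) for x in (wp(60+7.5*i,-4)-b).round()) for i in range(1,9)])
E
```

```text
0 [462. -57.] [(-4, -10), (-7, -19), (-8, -25), (-8, -31), (-7, -37), (-5, -43), (-3, -48), (0, -54)]
60 [ 463. -110.] [(4, -5), (8, -9), (18, -15), (28, -20), (39, -25), (50, -28), (56, -29), (62, -29)]
120 [ 524. -139.] [(6, 1), (12, 3), (17, 5), (22, 8), (27, 12), (31, 16), (37, 25), (41, 34)]
180 [ 566. -105.] [(4, 10), (7, 19), (8, 25), (8, 31), (7, 37), (5, 43), (3, 48), (0, 54)]
240 [565. -52.] [(-4, 5), (-8, 9), (-18, 15), (-28, 20), (-39, 25), (-50, 28), (-56, 29), (-62, 29)]
300 [504. -23.] [(-6, -1), (-12, -3), (-17, -5), (-22, -8), (-27, -12), (-31, -16), (-37, -25), (-41, -34)]
[(4, -8), (8, -12), (17, -18), (28, -23), (39, -28), (49, -32), (55, -32), (61, -32)]
```

```bash
python3 -m inch '[4,-8,0,0,0,0,0, 8,-12,0,0,0,0,0, 17,-18,0,0,0,0,0, 28,-23,0,0,0,0,0, 39,-28,0,0,0,0,0, 49,-32,0,0,0,0,0, 55,-32,0,0,0,0,0, 61,-32,0,0,0,0,0]'; python3 - <<'E'
from h import *
im=bot.camera("top")
cv2.imwrite("pics/t2.png",cv2.resize(im[180:300,260:420],None,fx=5,fy=5,interpolation=cv2.INTER_CUBIC))
E
```

```text
clock: 5.58
eef_pos: [0.5238, -0.1413, 0.0883]
tool_rot: [0.218, 0.976, -0.003, 0.0]
ft_force: [-1.5, -8.1, -1.1]
grip_width: -0.0001
grasp_force: 4.0
```

View pics/t2.png

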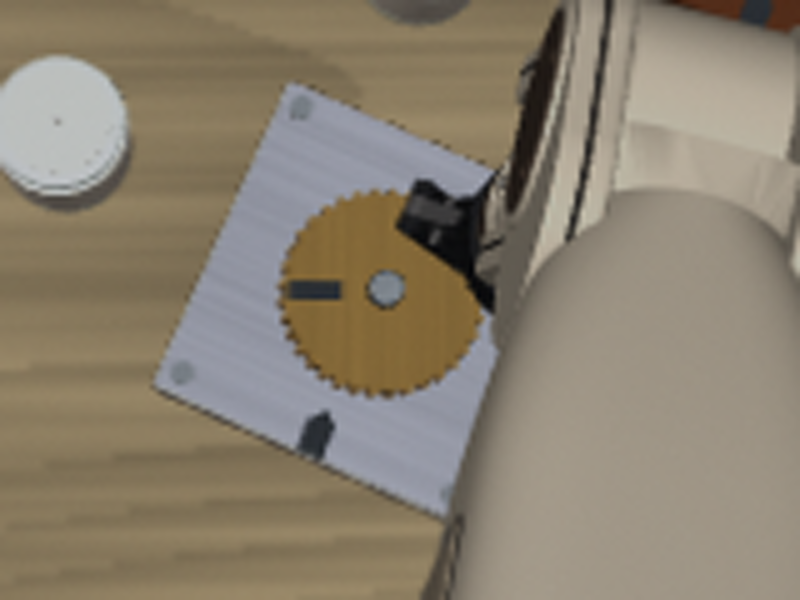

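The tab now points left in the image (crop (313,290), world about 90°), so the wheel is near 5.14 rad, with about 425° left. Rolling works, so I'll continue the orbit.

```bash
python3 -m inch '[6,1,0,0,0,0,0, 12,3,0,0,0,0,0, 17,5,0,0,0,0,0, 22,8,0,0,0,0,0, 27,12,0,0,0,0,0, 31,16,0,0,0,0,0, 37,25,0,0,0,0,0, 41,34,0,0,0,0,0]' | grep -E "clo|eef|ft_"
python3 -m inch '[4,10,0,0,0,0,0, 7,19,0,0,0,0,0, 8,25,0,0,0,0,0, 8,31,0,0,0,0,0, 7,37,0,0,0,0,0, 5,43,0,0,0,0,0, 3,48,0,0,0,0,0, 0,54,0,0,0,0,0]'| grep -E "clo|eef|ft_"
python3 - <<'E'
from h import *
im=bot.camera("top")
cv2.imwrite("pics/t3.png",cv2.resize(im[180:300,260:420],None,fx=5,fy=5,interpolation=cv2.INTER_CUBIC))
E
```

```text
clock: 6.3
eef_pos: [0.5692, -0.1069, 0.0895]
ft_force: [7.6, -9.1, -4.4]
clock: 6.97
eef_pos: [0.5692, -0.0491, 0.0899]
ft_force: [8.6, -0.2, -1.5]
```

View pics/t3.png

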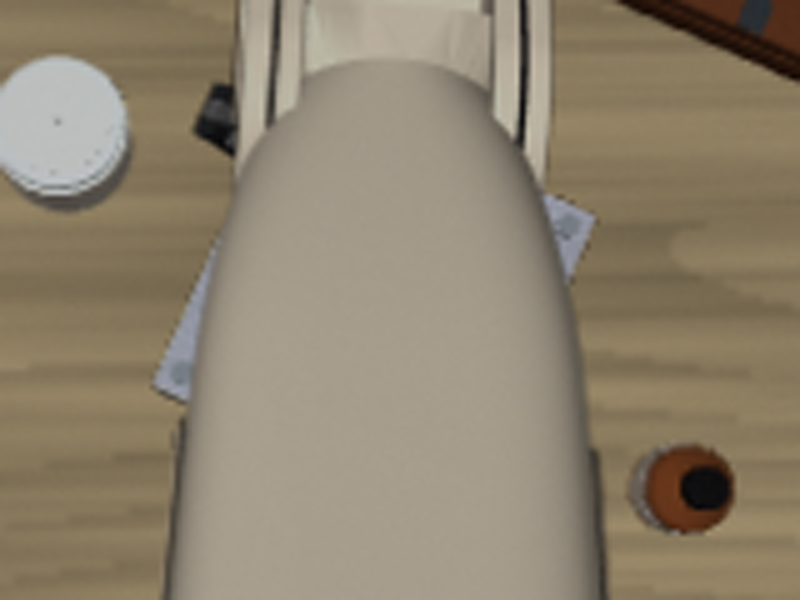

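The arm hides the wheel from the top, and the candle at (65,125) and bottle haven't moved. I'll carry on to φ=360.

```bash
python3 -m inch '[-4,5,0,0,0,0,0, -8,9,0,0,0,0,0, -18,15,0,0,0,0,0, -28,20,0,0,0,0,0, -39,25,0,0,0,0,0, -50,28,0,0,0,0,0, -56,29,0,0,0,0,0, -62,29,0,0,0,0,0]' | grep -E "clo|eef|ft_"
python3 -m inch '[-6,-1,0,0,0,0,0, -12,-3,0,0,0,0,0, -17,-5,0,0,0,0,0, -22,-8,0,0,0,0,0, -27,-12,0,0,0,0,0, -31,-16,0,0,0,0,0, -37,-25,0,0,0,0,0, -41,-34,0,0,0,0,0]'| grep -E "clo|eef|ft_"
python3 - <<'E'
from h import *
im=bot.camera("top");s=bot.camera("side")
f=lambda a,k:cv2.resize(a,(400,400),interpolation=cv2.INTER_CUBIC)
cv2.imwrite("pics/t4.png",np.hstack([f(im[180:300,275:395],5),f(s[160:250,262:352],5)]))
E
```

```text
clock: 7.68
eef_pos: [0.5036, -0.0184, 0.0892]
ft_force: [2.9, 2.7, 0.3]
clock: 8.35
eef_pos: [0.4596, -0.0555, 0.0876]
ft_force: [-0.4, 1.1, 0.1]
```

View pics/t4.png

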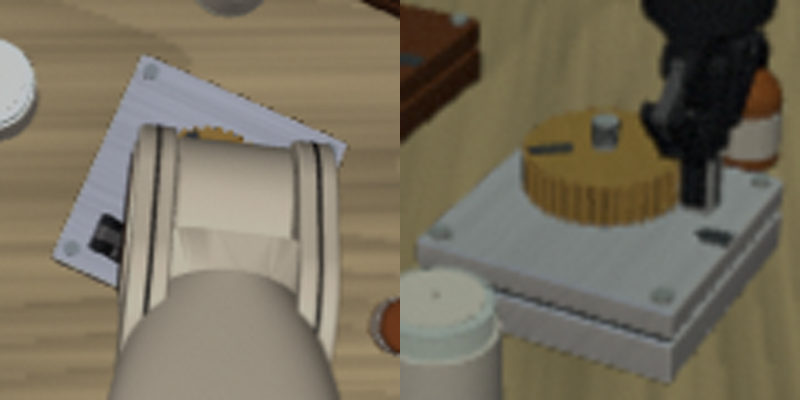

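In the side view, the tab's outer end is at crop (527,150), which is full pixel (290.6,193.8).

```bash
python3 - <<'E'
from h import *
for e,i in (((290.6,193.8),(300.8,193.4)),):
    E_,I=[ray("side",p,.094)*1000 for p in (e,i)]
    for C in ((514,-81),):
        print(E_.round(1),I.round(1),[np.degrees(np.arctan2(P[1]-C[1],P[0]-C[0])).round(1) for P in(E_,I)])
a0=np.array([514,-81])
for t in (-20,0,10,20,40):
    r=np.radians(t);print(t,proj("side",[[.514+k*np.cos(r),-.081+k*np.sin(r),.094] for k in(.046,.02)]).round(1).tolist())
E
```

```text
[560.1 -69.8  94. ] [533.1 -73.1  94. ] [np.float64(13.7), np.float64(22.6)]
-20 [[292.3, 189.0], [301.1, 190.7]]
0 [[290.9, 191.8], [300.6, 191.9]]
10 [[291.0, 193.2], [300.7, 192.6]]
20 [[291.6, 194.6], [300.9, 193.2]]
40 [[294.3, 197.3], [302.2, 194.3]]
```

The tab is at about 14°, a total of about 579°, so about 141° remain. I'll do one more 60° segment with slightly more press.

```bash
python3 -m inch '[-2,-11,0,0,0,0,0, -5,-20,0,0,0,0,0, -6,-25,0,0,0,0,0, -6,-31,0,0,0,0,0, -5,-37,0,0,0,0,0, -4,-42,0,0,0,0,0, -1,-47,0,0,0,0,0, 2,-53,0,0,0,0,0]' | grep -E "clo|eef|ft_"
python3 - <<'E'
from h import *
im=bot.camera("top");s=bot.camera("side")
f=lambda a,k:cv2.resize(a,(400,400),interpolation=cv2.INTER_CUBIC)
cv2.imwrite("pics/t5.png",np.hstack([f(im[180:300,275:395],5),f(s[160:250,262:352],5)]))
E
```

```text
clock: 9.12
eef_pos: [0.459, -0.1086, 0.0872]
ft_force: [-12.9, -2.3, 6.6]
```

View pics/t5.png

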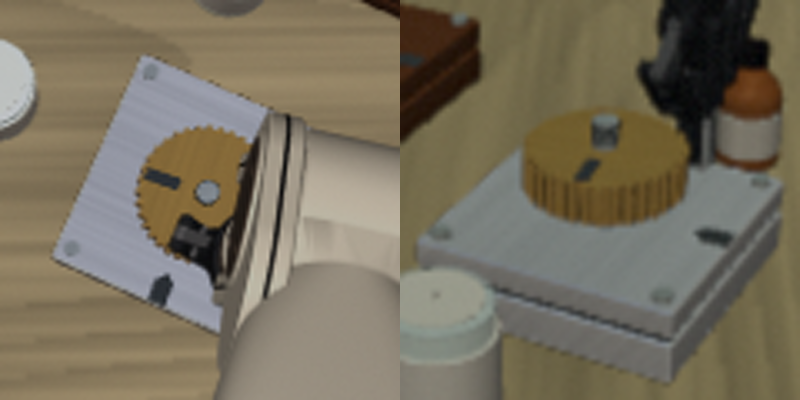

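In the top view, the tab end is at crop (145,176) and the stud at (207,192). That puts the tab at about 74°, with about 81° left. The 60→120 segment gave about that much last time.

```bash
python3 -m inch '[4,-5,0,0,0,0,0, 8,-9,0,0,0,0,0, 18,-15,0,0,0,0,0, 28,-20,0,0,0,0,0, 39,-25,0,0,0,0,0, 50,-28,0,0,0,0,0, 56,-29,0,0,0,0,0, 62,-29,0,0,0,0,0]' | grep -E "clo|eef|ft_"
python3 -m inch '[2,-20,0,0,0,0,0, 3,-25,0,0,0,0,0, 3,-25,40,0,0,0,0, 3,-25,80,0,0,0,0, 3,-25,120,0,0,0,0, 3,-25,120,0,0,0,0]' | grep -E "clo|eef|ft_"
python3 - <<'E'
from h import *
im=bot.camera("top");s=bot.camera("side")
f=lambda a,k:cv2.resize(a,(400,400),interpolation=cv2.INTER_CUBIC)
cv2.imwrite("pics/t6.png",np.hstack([f(im[180:300,275:395],5),f(s[160:250,262:352],5)]))
E
```

```text
clock: 9.88
eef_pos: [0.5258, -0.1409, 0.0879]
ft_force: [-2.2, -4.8, -0.8]
clock: 10.38
eef_pos: [0.5338, -0.1639, 0.2175]
ft_force: [1.2, -0.7, 0.2]
```

View pics/t6.png

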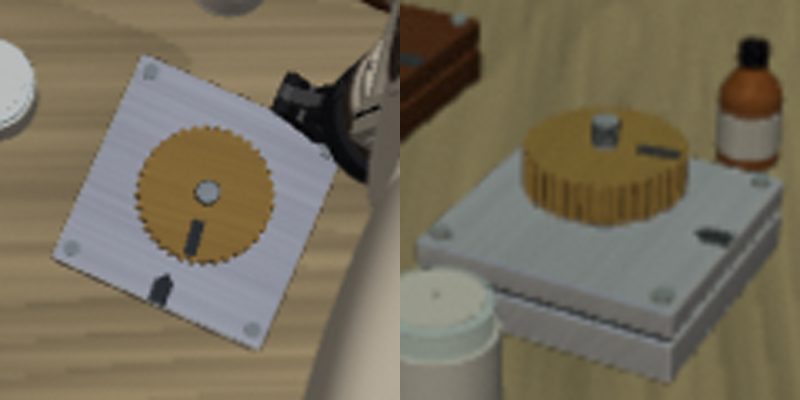

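The tab's outer end is at crop (190,255) and the wheel centre at (205,194). The tab is at about 167° and the pointer at about 155°, so I've overshot by about 12°. I'll roll it back about 10° with a short reverse stroke.

```bash
python3 -m inch '[-40,20,0,0,0,0,0, -40,20,0,0,0,0,0, -40,20,-40,0,0,0,0, -40,20,-80,0,0,0,0, -40,20,-120,0,0,0,0, -40,20,-120,0,0,0,0, -40,20,-120,0,0,0,0, -40,20,-120,0,0,0,0]' | grep -E "clo|eef|ft_"
```

```text
clock: 11.15
eef_pos: [0.4895, -0.1421, 0.0892]
ft_force: [1.0, -0.1, 0.5]
```

```bash
python3 -m inch '[3,6,0,0,0,0,0, 5,10,0,0,0,0,0, 5,10,0,0,0,0,0, 2,12,0,0,0,0,0, -1,13,0,0,0,0,0, -4,15,0,0,0,0,0, -5,15,0,0,0,0,0, -5,15,0,0,0,0,0]' | grep -E "clo|eef|ft_"
python3 -m inch '[-5,-10,0,0,0,0,0, -8,-18,0,0,0,0,0, -8,-18,40,0,0,0,0, -8,-18,80,0,0,0,0, -8,-18,120,0,0,0,0, 10,-40,150,0,0,0,0, 40,-60,150,0,0,0,0, 60,-60,150,0,0,0,0]' | grep -E "clo|eef|ft_"
python3 - <<'E'
from h import *
im=bot.camera("top");s=bot.camera("side")
f=lambda a,k:cv2.resize(a,(400,400),interpolation=cv2.INTER_CUBIC)
cv2.imwrite("pics/t7.png",np.hstack([f(im[180:300,275:395],5),f(s[160:250,262:352],5)]))
E
```

```text
clock: 11.82
eef_pos: [0.4832, -0.1331, 0.0911]
ft_force: [-7.7, -17.8, 1.6]
clock: 12.48
eef_pos: [0.5479, -0.1902, 0.2439]
ft_force: [0.0, 0.8, -0.5]
```

View pics/t7.png

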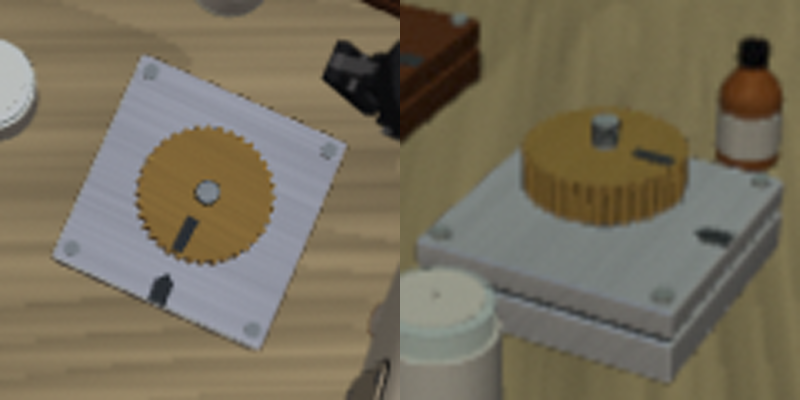

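The tab (end at crop (178,249)) now points straight at the pointer tip (165,274). The arm is clear and the candles and bottle are where they started, so I'm handing it in.

```bash
python3 -m inch '[0,0,0,0,0,0,0, 0,0,0,0,0,0,0, 0,0,0,0,0,0,0]' | grep ft_; python3 -c "
from workcell import bot
print(bot.job_done())"
```

```text
ft_force: [0.0, -0.3, -0.9]
the job is handed in; nothing more can be done
None
```

I rolled the clamp wheel anticlockwise to its second time round; in the last picture the tab points at the pointer, after a 12° overshoot that I rolled back. The arm is clear, neither candle nor the bottle appears to have moved, and the job is handed in at about 13 s with no verdict returned.

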